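# Set the potted succulents on their drip trays

### The job

Set each of the four potted succulents on the wooden drip tray of its own shape and size: small round, large round, square and oblong. Each pot must stand upright and flat inside its tray's rim, set down gently, not dropped, and let go; never tip a pot over, and leave the mister bottle and the candle jar standing where they are.

Things in the scene. Friction and masses are not known exactly. Their poses are not given: they have to be found in the camera images.
- pot_small: Loose white glazed ceramic pot, rigid, with straight upright sides, dark soil and a rigid green artificial succulent that stays inside the pot's outline and stands up to about 30 mm above the rim; grip the pot's wall. Small round pot, 44 mm diameter, wall 48 mm high, 0.09 to 0.16 kg. Origin: centre of the pot's underside; z up. 
- pot_large: Loose white glazed ceramic pot, rigid, with straight upright sides, dark soil and a rigid green artificial succulent that stays inside the pot's outline and stands up to about 30 mm above the rim; grip the pot's wall. Large round pot, 62 mm diameter, wall 56 mm high, 0.18 to 0.33 kg. Origin: centre of the pot's underside; z up. 
- pot_square: Loose white glazed ceramic pot, rigid, with straight upright sides, dark soil and a rigid green artificial succulent that stays inside the pot's outline and stands up to about 30 mm above the rim; grip the pot's wall. Square pot, 52 by 52 mm, wall 54 mm high, 0.16 to 0.30 kg. Origin: centre of the pot's underside; z up. x and y run square to its sides.
- pot_oblong: Loose white glazed ceramic pot, rigid, with straight upright sides, dark soil and a rigid green artificial succulent that stays inside the pot's outline and stands up to about 30 mm above the rim; grip the pot's wall. Oblong (rectangular) pot, 88 mm along its x by 46 mm along its y, wall 50 mm high, 0.19 to 0.36 kg, two plants side by side. Origin: centre of the pot's underside; z up. 
- tray_small: Wooden drip tray with a dark floor and a lighter brown rim, fixed to the table: floor 5 mm thick, rim 6 mm wide, rim top 12 mm above the table (7 mm above the tray's floor). Small round one, for the small round pot: 60 mm inside the rim, 72 mm over all. Origin: centre of the underside, on the table; z up. 
- tray_large: Wooden drip tray with a dark floor and a lighter brown rim, fixed to the table: floor 5 mm thick, rim 6 mm wide, rim top 12 mm above the table (7 mm above the tray's floor). Large round one, for the large round pot: 78 mm inside the rim, 90 mm over all. Origin: centre of the underside, on the table; z up. 
- tray_square: Wooden drip tray with a dark floor and a lighter brown rim, fixed to the table: floor 5 mm thick, rim 6 mm wide, rim top 12 mm above the table (7 mm above the tray's floor). Square one, for the square pot: 68 by 68 mm inside the rim, 80 by 80 mm over all. Origin: centre of the underside, on the table; z up. x and y run square to its sides.
- tray_oblong: Wooden drip tray with a dark floor and a lighter brown rim, fixed to the table: floor 5 mm thick, rim 6 mm wide, rim top 12 mm above the table (7 mm above the tray's floor). Oblong one, for the oblong pot: 104 mm along x by 62 mm along y inside the rim, 116 by 74 mm over all. Origin: centre of the underside, on the table; z up. 
- mister: Bystander: loose amber glass mister bottle with a black cap, 48 mm diameter, 130 mm high, 0.25 kg, standing among the pots. Not to be moved. Origin: centre of the underside, on the table; z up. 
- candle: Bystander: loose glass candle jar with a brass lid, 56 mm diameter, 65 mm high, 0.25 kg, standing among the pots. Not to be moved. Origin: centre of the underside, on the table; z up. 

How it is judged:
By the outcome, as a careful person would: the job done as asked, in the order asked, and still so for the second after the job is handed in, with the robot touching nothing.
It also fails if it takes over 109 s, if anything falls off the work surface, if the arm or the gripper's body presses on something with over 40 N, if the wrist force passes 120 N, or if a joint passes its speed limit or range.

### The arm

A 6-joint arm with a two-finger parallel gripper is mounted at the origin on the work surface. World frame = base frame: x ahead of the robot, y to its left, z up, the work surface at z = 0. Lengths are in mm, angles in rad, forces in N, time in s.
With the tool pointing down it reaches from about 325 to 775 mm from the base axis. Payload 5.5 kg.
Tool frame: the origin (TCP) lies between the finger pads; the fingertips stand 8 mm ahead of it and the grasp point (between the pads) lies 11 mm behind it (tip_reach is the distance from the TCP to the fingertips, in mm); z points along the fingers, y is the line along which they close (so a half turn about z gives the same grasp; the last joint's range is limited). The gripper opens to 85 mm and grips with 20 to 120 N. Pads are 22 mm wide; open, the fingers measure 114 mm over their backs; the gripper's body (76 mm by 85 mm) begins 54 mm behind the grasp point. The pads swing forward as they close: fully open they stand 13 mm farther back than shut.
Start: joints at [1.282, 0.091, 1.231, -0, 1.82, -0.057], TCP at [137.841, 583.966, 239.275] pointing down, gripper open.
Joint ranges: [-2.87, 2.87], [-0.86, 2.18], [0.17, 2.46], [-1.51, 4.65], [0.06, 2.69], [-2.65, 2.65]. Speed limits (rad/s): [2.57, 2.57, 3.01, 3.14, 3.14, 3.14].

### API

Orientations are given as a unit quaternion [w, x, y, z].
In Python, from bench import * gives the robot as it stands.
- The arm moves only by the tool send_rows, never from a script. Its argument "increments" is a list that holds one entry, the list of rows, each a list of 5 numbers: the finger opening in mm, from 0 to 85.4, then the shift along the world's x, y, z in mm, then the turn about the world's z in units of 8 degrees (1.0 is 8 degrees). In form: [[[hand, dx, dy, dz, spin], ...]]. A call has exactly 5 rows; each row is the pose to reach, as a shift and turn from the pose commanded when the call began; what a row does not reach only later rows make up. A row lasts 1/10 s, in which the tool goes at most 50 mm and 8.59 degrees, less where a joint would pass 70% of its speed; a pose out of reach is approached as far as the arm can. A call with a gripper value outside its range is refused whole. The fingers move at their own pace and stop on an object; "squeeze" is the grip in N (left out, the last holds). Time passes only in rows, so rows that repeat a pose let the fingers close, or fill a call up. It gives the time, the measured TCP pose, the force, the opening and the grip force at its end, in the units of the state.
- read_state(): the state, without advancing time (a new reading comes with each control period).
- grab_frame(name): name is "side" or "top"; returns a dict with "pixels" (384x512x3 uint8, red, green, blue), "depth" (384x512 float32, mm along the optical axis (not along the pixel's ray), 0 where there is no reading), "vfov" (degrees; the focal length in pixels is half the picture's height over the tangent of half this angle, whatever the lens; pixels are square), "cx", "cy" (the principal point, pixels), "R" (3x3) and "t" (3): a world point X has camera coordinates R X + t. Camera axes: x right, y down, z forward; pixel columns grow to the right and rows downward; lengths in mm; the calibration is good to about 2 mm. A picture is of the moment at which its call begins.
- job_done(): hands the job in; it is judged then, once.
The state is a dict: "time_s": time; "joint_positions": joint angles; "joint_velocities": joint speeds; "joint_torque": joint torques, N m; "ee_pos": TCP position; "eef_rot": TCP orientation; "contact_force": force on the tool from outside, world axes, zero at the start; "torque": the same for the moment, N m; "gripper_width": finger opening in mm; "grasp_force": force on a finger pad.
Only numpy, scipy, OpenCV 4.12 (cv2) and the standard library are available. Lean on these libraries where they do the work, as an engineer would, in place of code of your own. Each camera call takes 0.05 s, during which the arm holds its last target. There are 200 camera calls.

## Working session

There is one attempt and no reset: what is moved stays moved. The work goes in short steps, Python scripts to look and compute and a tool call to move; the robot and the scene stay as the last step left them, time stands still between calls to the robot, and variables do not carry over. Pictures are saved under pics/ and viewed, at most 14 in all, crops included, and the job is handed in when it is done.

Besides the shell and the picture viewer there is one more tool, called after "Call:" by a JSON object that holds its "method" and its "body", one argument or row to a line. send_rows: Moves the arm, as the interface text tells. Its arguments: {"type":"object","properties":{"increments":{"type":"array","items":{"type":"array","items":{"type":"array","items":{"type":"number"}}}},"squeeze":{"type":"number"}},"required":["increments"]}

```bash
mkdir -p pics; ls
python3 - <<'E'
from bench import *
import cv2
print(read_state())
for n in ("top","side"):
    f=grab_frame(n); cv2.imwrite(f"pics/{n}0.png",cv2.cvtColor(f["pixels"],cv2.COLOR_RGB2BGR))
    print(n,f["vfov"],f["cx"],f["cy"],f["R"],f["t"])
E
```

```text
pics
{'time_s': 0.0, 'joint_positions': array([ 1.28230619e+00,  9.18459302e-02,  1.23189425e+00,  9.41745713e-06,
        1.81979489e+00, -5.67096160e-02]), 'joint_velocities': array([ 0.00240577,  0.00179779, -0.00028055,  0.0007309 ,  0.00189413,
        0.00069579]), 'joint_torque': array([-1.98598675e-03, -4.58725047e+01, -4.18024242e+01, -3.02925828e-04,
        1.16160396e-02,  1.74244150e-05]), 'ee_pos': array([137.75424611, 583.6961505 , 238.15387063]), 'eef_rot': array([-1.71296047e-04,  1.15629822e-01,  9.93291901e-01, -9.55992972e-04]), 'contact_force': array([-0.47860186, -0.13461659,  0.99051107]), 'torque': array([ 0.03780041, -0.01002897,  0.00029484]), 'grasp_force': 0.0, 'gripper_width': 85.63941266908682}
top 56.9794130346474 255.22848005318048 190.3557684880112 [[ 0.16241386 -0.98672066 -0.00201796]
 [-0.96403101 -0.15824242 -0.21354986]
 [ 0.21039474  0.03662883 -0.97693008]] [-67.88581109 533.26524181 870.04149084]
side 45.79590936629726 253.97747268150806 192.86331631597986 [[ 9.07481100e-01 -4.20092904e-01 -6.92725754e-05]
 [-2.93371311e-01 -6.33620153e-01 -7.15862260e-01]
 [ 3.00684763e-01  6.49651794e-01 -6.98241519e-01]] [-494.98325954  171.11632377 1124.5728532 ]
```

View pics/top0.png

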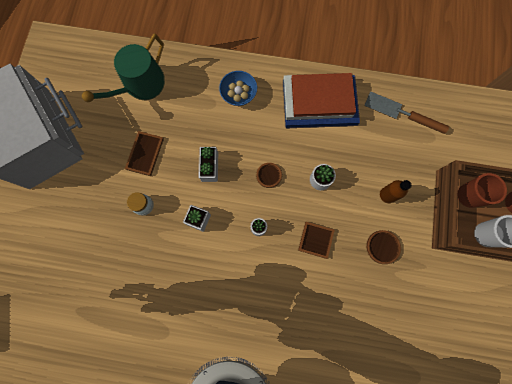

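View pics/side0.png

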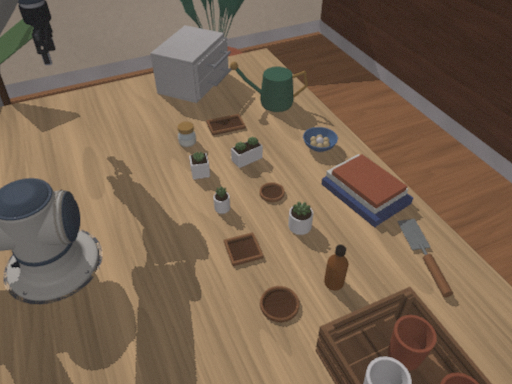

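The top view shows the pots: small (258,227), large (323,177), square (196,217) and oblong (208,162). The trays are small (269,175), large (384,247), square (317,239) and oblong (146,153). The candle is at (140,204) and the mister at (394,191). The side view agrees, and nothing hides any of them.

```bash
cat > h.py <<'E'
from bench import *
import numpy as np, cv2
def cloud(n):
    f=grab_frame(n); d=f["depth"].astype(float); h,w=d.shape
    F=h/2/np.tan(np.radians(f["vfov"]/2)); v,u=np.mgrid[:h,:w]
    C=np.stack([(u-f["cx"])/F*d,(v-f["cy"])/F*d,d],-1)-f["t"]
    W=C@f["R"]; W[d==0]=np.nan
    return f,W
seeds={'pot_small':(258,227,48),'pot_large':(323,177,56),'pot_square':(196,217,54),'pot_oblong':(208,162,50),
'tray_small':(269,175,12),'tray_large':(384,247,12),'tray_square':(317,239,12),'tray_oblong':(146,153,12),'candle':(140,204,65),'mister':(400,187,130)}
def fit(W,xy,z):
    tray=z==12
    lo=5 if tray else z-7
    m=(np.hypot(W[...,0]-xy[0],W[...,1]-xy[1])<(70 if tray else 60))&(W[...,2]>lo)&(W[...,2]<(20 if tray else z+35))
    n,lab,st,ce=cv2.connectedComponentsWithStats(m.astype(np.uint8))
    i=1+np.argmax(st[1:,4]); p=W[lab==i]
    r=cv2.minAreaRect(p[:,:2].astype(np.float32)); c,rad=cv2.minEnclosingCircle(p[:,:2].astype(np.float32))
    return p,r,c,rad
E
python3 - <<'E'
from h import *
f,W=cloud("top"); g,V=cloud("side")
print("table z",np.nanmedian(W[300:330,100:200,2]),np.nanmedian(V[200:250,180:200,2]))
np.set_printoptions(precision=1,suppress=True)
for k,(u,v,z) in seeds.items():
    xy=np.nanmedian(W[v-3:v+4,u-3:u+4,:2].reshape(-1,2),0)
    for nm,P in(("T",W),("S",V)):
        p,r,c,rad=fit(P,xy,z)
        print(k,nm,len(p),"zmax %.0f"%np.percentile(p[:,2],95),"rect",np.round(r[0],1),np.round(r[1],1),round(r[2],1),"circ",np.round(c,1),round(rad,1),"R%.0f"%np.hypot(*r[0]))
E
```

```text
table z -1.1836102971166582 -0.26744409015152065
pot_small T 223 zmax 74 rect [447.8  -5. ] [42.  41.4] 9.6 circ [447.3  -4.5] 21.7 R448
pot_small S 206 zmax 75 rect [443.5  -7.1] [38.2 41.4] 72.9 circ [445.   -5.3] 22.8 R444
pot_large T 419 zmax 80 rect [ 608.3 -152.9] [60.1 59.8] 70.5 circ [ 609. -153.] 31.0 R627
pot_large S 389 zmax 81 rect [ 606.1 -153.8] [57.3 60.1] 67.8 circ [ 606.  -152.8] 31.4 R625
pot_square T 396 zmax 70 rect [443.8 161.4] [52.  51.4] 77.3 circ [443.5 161.3] 34.7 R472
pot_square S 241 zmax 70 rect [440.7 161.2] [52.8 51.4] 78.3 circ [441.4 160.9] 33.2 R469
pot_oblong T 536 zmax 72 rect [595.5 159.8] [87.5 45.9] 10.2 circ [596.2 160.1] 47.6 R617
pot_oblong S 362 zmax 72 rect [592.5 160. ] [89.1 51.1] 5.7 circ [591.5 159.4] 47.4 R614
tray_small T 315 zmax 13 rect [596.8  -8.1] [69.2 69.9] 6.9 circ [598.   -8.9] 35.9 R597
tray_small S 286 zmax 13 rect [595.2  -8. ] [70.4 70.6] 12.8 circ [596.   -7.1] 38.3 R595
tray_large T 498 zmax 13 rect [ 452.1 -340.9] [87.1 88.8] 9.3 circ [ 451.1 -341.8] 45.2 R566
tray_large S 758 zmax 13 rect [ 449.  -341.1] [88.1 88.8] 64.4 circ [ 449.8 -340. ] 46.0 R564
tray_square T 448 zmax 13 rect [ 440.7 -161.9] [80.  79.8] 83.3 circ [ 440.3 -162. ] 54.5 R469
tray_square S 542 zmax 14 rect [ 438.6 -161.3] [84.4 80.7] 83.2 circ [ 438.2 -161.1] 55.4 R467
tray_oblong T 485 zmax 14 rect [604.1 350. ] [ 76.8 116.2] 84.4 circ [605.3 349.7] 66.3 R698
tray_oblong S 364 zmax 14 rect [601.6 357.3] [ 92.8 117.7] 83.3 circ [601.7 354.4] 67.9 R700
candle T 293 zmax 67 rect [457.4 318.6] [48.4 48.5] 47.0 circ [457.9 318.5] 25.1 R557
candle S 146 zmax 67 rect [453.5 317.6] [46.2 52.2] 2.8 circ [455.2 318.6] 27.0 R554
mister T 76 zmax 132 rect [ 595.7 -341.7] [21.3 22.2] 35.1 circ [ 595.6 -342.4] 11.8 R687
mister S 81 zmax 132 rect [ 594.6 -341.4] [22.6 21.4] 14.3 circ [ 594.5 -341. ] 12.1 R686
```

Each measured size matches its part, and the two cameras agree within about 3 mm. I'm moving above the small pot at (446, -5).

Call:
{"method": "send_rows", "body": {
  "increments": [
    [[85, 20, -39, 0, 0], [85, 41, -78, 0, 0], [85, 62, -118, 0, 0], [85, 82, -157, 0, 0], [85, 103, -196, 0, 0]]
  ],
  "squeeze": 50
}}

```text
time_s: 0.7
ee_pos: [241.2, 386.3, 239.1]
eef_rot: [0.0, 0.115, 0.993, -0.0]
contact_force: [0.8, -0.4, 1.2]
gripper_width: 85.4
grasp_force: 0.0
```

Call:
{"method": "send_rows", "body": {
  "increments": [
    [[85, 20, -39, 0, 0], [85, 41, -78, 0, 0], [85, 62, -118, 0, 0], [85, 82, -157, 0, 0], [85, 103, -196, 0, 0]]
  ]
}}

```text
time_s: 1.2
ee_pos: [344.2, 190.3, 239.3]
eef_rot: [0.0, 0.115, 0.993, 0.0]
contact_force: [1.4, 1.1, 0.2]
gripper_width: 85.3
grasp_force: 0.0
```

Call:
{"method": "send_rows", "body": {
  "increments": [
    [[85, 20, -39, 0, 0], [85, 41, -78, 0, 0], [85, 62, -118, 0, 0], [85, 82, -157, 0, 0], [85, 102, -197, 0, 0]]
  ]
}}

```text
time_s: 1.7
ee_pos: [446.3, -6.9, 239.3]
eef_rot: [0.0, 0.116, 0.993, 0.0]
contact_force: [1.0, -0.0, 0.9]
gripper_width: 85.0
grasp_force: 0.0
```

Call:
{"method": "send_rows", "body": {
  "increments": [
    [[85, 0, 0, -25, 0], [85, 0, 0, -50, 0], [85, 0, 0, -75, 0], [85, 0, 0, -100, 0], [85, 0, 0, -100, 0]]
  ]
}}

```text
time_s: 2.2
ee_pos: [443.8, -5.0, 135.2]
eef_rot: [-0.004, 0.116, 0.993, -0.0]
contact_force: [-1.1, 0.5, -0.3]
gripper_width: 84.8
grasp_force: 0.0
```

Call:
{"method": "send_rows", "body": {
  "increments": [
    [[85, 0, 0, -30, 0], [85, 0, 0, -60, 0], [85, 0, 0, -85, 0], [85, 0, 0, -105, 0], [85, 0, 0, -115, 0]]
  ]
}}

```text
time_s: 2.7
ee_pos: [445.5, -4.9, 23.6]
eef_rot: [-0.001, 0.116, 0.993, -0.0]
contact_force: [0.1, 0.0, -0.4]
gripper_width: 85.1
grasp_force: 0.0
```

Call:
{"method": "send_rows", "body": {
  "increments": [
    [[70, 0, 0, 0, 0], [55, 0, 0, 0, 0], [45, 0, 0, 0, 0], [38, 0, 0, 0, 0], [38, 0, 0, 0, 0]]
  ]
}}

```text
time_s: 3.2
ee_pos: [447.2, -5.1, 26.5]
eef_rot: [0.002, 0.116, 0.993, 0.0]
contact_force: [-1.2, 1.2, 5.8]
gripper_width: 43.0
grasp_force: 51.2
```

Call:
{"method": "send_rows", "body": {
  "increments": [
    [[38, 0, 0, 0, 0], [38, 0, 0, 0, 0], [38, 0, 0, 0, 0], [38, 0, 0, 0, 0], [38, 0, 0, 0, 0]]
  ]
}}

```text
time_s: 3.7
ee_pos: [447.2, -5.0, 26.5]
eef_rot: [0.002, 0.116, 0.993, 0.0]
contact_force: [-0.6, 1.2, 5.3]
gripper_width: 42.6
grasp_force: 51.2
```

Call:
{"method": "send_rows", "body": {
  "increments": [
    [[38, 0, 0, 10, 0], [38, 0, 0, 25, 0], [38, 0, 0, 40, 0], [38, 0, 0, 55, 0], [38, 0, 0, 60, 0]]
  ]
}}

```text
time_s: 4.2
ee_pos: [447.0, -5.2, 87.3]
eef_rot: [0.002, 0.116, 0.993, 0.0]
contact_force: [-0.6, -0.2, -1.1]
gripper_width: 42.5
grasp_force: 50.9
```

Call:
{"method": "send_rows", "body": {
  "increments": [
    [[38, 15, 0, 0, 0], [38, 40, -1, 0, 0], [38, 65, -2, 0, 0], [38, 90, -2, 0, 0], [38, 115, -3, 0, 0]]
  ]
}}

```text
time_s: 4.7
ee_pos: [561.8, -8.0, 84.2]
eef_rot: [-0.0, 0.116, 0.993, 0.0]
contact_force: [-0.3, 0.4, -0.9]
gripper_width: 42.9
grasp_force: 50.9
```

Call:
{"method": "send_rows", "body": {
  "increments": [
    [[38, 20, 0, 0, 0], [38, 30, 0, 0, 0], [38, 35, 0, 0, 0], [38, 35, 0, 0, 0], [38, 35, 0, 0, 0]]
  ]
}}

```text
time_s: 5.2
ee_pos: [595.2, -8.0, 84.3]
eef_rot: [-0.0, 0.116, 0.993, -0.0]
contact_force: [0.4, 0.3, -1.9]
gripper_width: 42.6
grasp_force: 50.9
```

Run:
```python
from h import *
print(read_state()["ee_pos"])
for n in("top","side"):
    f=grab_frame(n); cv2.imwrite(f"pics/{n}1.png",cv2.cvtColor(f["pixels"],cv2.COLOR_RGB2BGR))
a=cv2.imread("pics/top1.png")[130:270,170:350];b=cv2.imread("pics/side1.png")[120:260,180:360]
cv2.imwrite("pics/c1.png",cv2.resize(np.hstack([a,b]),None,fx=2.2,fy=2.2,interpolation=cv2.INTER_CUBIC))
```

```text
[595.22192888  -7.99297158  84.27709865]
```

View pics/c1.png

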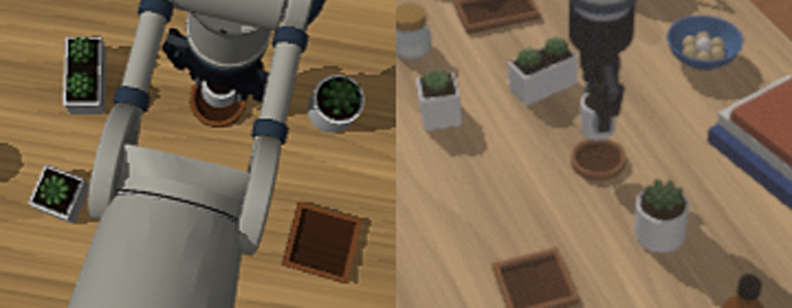

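The small pot hangs upright, with the tray directly below it in both views (tray at about (217,100) and (600,158) in the crop). I'm lowering it slowly.

Call:
{"method": "send_rows", "body": {
  "increments": [
    [[38, 1, 0, -15, 0], [38, 1, 0, -30, 0], [38, 1, 0, -40, 0], [38, 1, 0, -46, 0], [38, 1, 0, -48, 0]]
  ]
}}

```text
time_s: 5.8
ee_pos: [596.0, -8.0, 34.6]
eef_rot: [-0.001, 0.116, 0.993, -0.0]
contact_force: [0.1, 0.2, -1.6]
gripper_width: 43.0
grasp_force: 50.9
```

Call:
{"method": "send_rows", "body": {
  "increments": [
    [[38, 0, 0, -1, 0], [38, 0, 0, -2, 0], [38, 0, 0, -3, 0], [38, 0, 0, -4, 0], [38, 0, 0, -4, 0]]
  ]
}}

```text
time_s: 6.3
ee_pos: [596.9, -8.0, 32.4]
eef_rot: [0.0, 0.116, 0.993, -0.0]
contact_force: [0.3, 0.5, -1.8]
gripper_width: 42.5
grasp_force: 50.9
```

Call:
{"method": "send_rows", "body": {
  "increments": [
    [[38, 0, 0, -0.5, 0], [38, 0, 0, -1, 0], [38, 0, 0, -1.5, 0], [38, 0, 0, -1.5, 0], [38, 0, 0, -1.5, 0]]
  ]
}}

```text
time_s: 6.8
ee_pos: [597.0, -8.1, 31.5]
eef_rot: [0.0, 0.116, 0.993, -0.0]
contact_force: [-3.1, -0.4, 5.8]
gripper_width: 42.3
grasp_force: 51.4
```

Contact at the expected height with 6 N. I'm releasing and rising.

Call:
{"method": "send_rows", "body": {
  "increments": [
    [[44, 0, 0, 0, 0], [48, 0, 0, 0, 0], [56, 0, 0, 0, 0], [66, 0, 0, 0, 0], [76, 0, 0, 0, 0]]
  ]
}}

```text
time_s: 7.3
ee_pos: [596.7, -8.0, 30.4]
eef_rot: [-0.0, 0.116, 0.993, -0.0]
contact_force: [-1.1, 0.5, -0.2]
gripper_width: 75.9
grasp_force: 0.0
```

Call:
{"method": "send_rows", "body": {
  "increments": [
    [[80, 0, 0, 0, 0], [80, 0, 0, 15, 0], [80, 0, 0, 45, 0], [80, 0, 0, 80, 0], [80, 0, 0, 120, 0]]
  ]
}}

```text
time_s: 7.8
ee_pos: [596.3, -8.0, 152.3]
eef_rot: [-0.0, 0.116, 0.993, -0.0]
contact_force: [0.3, 0.4, -0.3]
gripper_width: 80.1
grasp_force: 0.0
```

Call:
{"method": "send_rows", "body": {
  "increments": [
    [[85, 2, -30, 0, 0], [85, 4, -70, 0, 0], [85, 7, -110, 0, 0], [85, 10, -140, 0, 0], [85, 11, -145, 0, 0]]
  ]
}}

```text
time_s: 8.3
ee_pos: [607.7, -156.5, 151.9]
eef_rot: [0.001, 0.118, 0.993, -0.001]
contact_force: [-0.9, 1.0, 0.2]
gripper_width: 85.0
grasp_force: 0.0
```

Run:
```python
from h import *
print(read_state()["ee_pos"])
f,W=cloud("side")
for k,xy,z in(("small",(597,-8),53),("large",(607,-153),56)):
    p,r,c,rad=fit(W,xy,z); print(k,len(p),np.percentile(p[:,2],95),r,c,rad)
cv2.imwrite("pics/side2.png",cv2.cvtColor(f["pixels"],cv2.COLOR_RGB2BGR))
b=cv2.imread("pics/side2.png")[120:290,180:380]
cv2.imwrite("pics/c2.png",cv2.resize(b,None,fx=2.5,fy=2.5,interpolation=cv2.INTER_CUBIC))
```

```text
[ 607.72492517 -156.52793565  151.92807206]
small 196 78.91911385252534 ((593.6049194335938, -11.661609649658203), (42.04964065551758, 41.83098220825195), 63.80208206176758) (592.5010375976562, -8.89995288848877) 23.79390525817871
large 384 80.277014240396 ((604.7661743164062, -153.0689239501953), (57.99015808105469, 60.321044921875), 38.1017951965332) (606.3135375976562, -152.52793884277344) 31.153499603271484
```

View pics/c2.png

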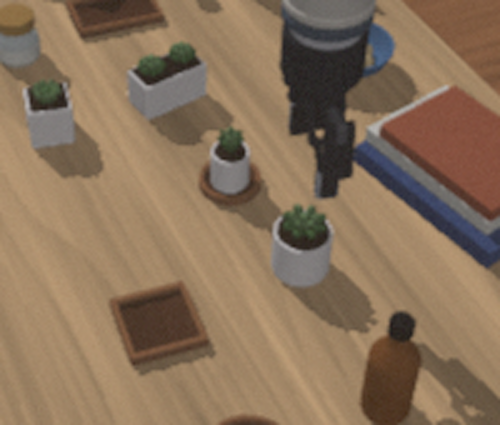

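The small pot stands upright in its tray (crop (230,165)), and the gripper is above the large pot. I'm descending on it.

Call:
{"method": "send_rows", "body": {
  "increments": [
    [[85, 0, 0, 0, 0], [85, 0, 0, -30, 0], [85, 0, 0, -60, 0], [85, 0, 0, -80, 0], [85, 0, 0, -90, 0]]
  ]
}}

```text
time_s: 8.85
ee_pos: [606.9, -150.9, 58.5]
eef_rot: [-0.002, 0.115, 0.993, 0.001]
contact_force: [-0.9, 0.5, 1.2]
gripper_width: 84.8
grasp_force: 0.0
```

Call:
{"method": "send_rows", "body": {
  "increments": [
    [[85, 0, 0, -10, 0], [85, 0, 0, -20, 0], [85, 0, 0, -28, 0], [85, 0, 0, -32, 0], [85, 0, 0, -32, 0]]
  ]
}}

```text
time_s: 9.35
ee_pos: [607.6, -153.0, 28.3]
eef_rot: [-0.0, 0.116, 0.993, 0.0]
contact_force: [0.8, -0.9, -0.4]
gripper_width: 84.9
grasp_force: 0.0
```

Call:
{"method": "send_rows", "body": {
  "increments": [
    [[75, 0, 0, 0, 0], [65, 0, 0, 0, 0], [56, 0, 0, 0, 0], [56, 0, 0, 0, 0], [56, 0, 0, 0, 0]]
  ],
  "squeeze": 60
}}

```text
time_s: 9.85
ee_pos: [608.6, -153.2, 30.2]
eef_rot: [0.001, 0.116, 0.993, -0.0]
contact_force: [0.2, 0.1, 5.0]
gripper_width: 60.4
grasp_force: 65.8
```

Call:
{"method": "send_rows", "body": {
  "increments": [
    [[56, 0, 0, 5, 0], [56, 0, 0, 20, 0], [56, 0, 0, 40, 0], [56, 0, 0, 60, 0], [56, 0, 0, 65, 0]]
  ]
}}

```text
time_s: 10.35
ee_pos: [609.0, -153.5, 97.3]
eef_rot: [0.002, 0.116, 0.993, -0.0]
contact_force: [0.8, 0.7, -1.3]
gripper_width: 60.7
grasp_force: 65.4
```

Call:
{"method": "send_rows", "body": {
  "increments": [
    [[56, -9, -11, 5, 0], [56, -25, -30, 10, 0], [56, -43, -52, 10, 0], [56, -62, -74, 10, 0], [56, -80, -96, 10, 0]]
  ]
}}

```text
time_s: 10.85
ee_pos: [525.7, -250.1, 102.4]
eef_rot: [-0.001, 0.116, 0.993, 0.0]
contact_force: [0.3, -1.0, -3.4]
gripper_width: 60.6
grasp_force: 65.4
```

Call:
{"method": "send_rows", "body": {
  "increments": [
    [[56, -18, -22, 0, 0], [56, -36, -44, 0, 0], [56, -54, -66, 0, 0], [56, -68, -83, 0, 0], [56, -77, -92, 0, 0]]
  ]
}}

```text
time_s: 11.35
ee_pos: [448.5, -342.4, 102.6]
eef_rot: [-0.001, 0.117, 0.993, 0.0]
contact_force: [-0.4, -0.4, -2.3]
gripper_width: 60.5
grasp_force: 65.5
```

Call:
{"method": "send_rows", "body": {
  "increments": [
    [[56, 0, 0, -10, 0], [56, 0, 0, -25, 0], [56, 0, 0, -40, 0], [56, 0, 0, -52, 0], [56, 0, 0, -60, 0]]
  ]
}}

```text
time_s: 11.85
ee_pos: [450.5, -339.7, 41.1]
eef_rot: [-0.001, 0.115, 0.993, 0.001]
contact_force: [-0.4, 0.7, -1.4]
gripper_width: 60.6
grasp_force: 65.5
```

Run:
```python
from h import *
print(read_state()["ee_pos"],read_state()["contact_force"])
for n in("top","side"):
    f=grab_frame(n); cv2.imwrite(f"pics/{n}3.png",cv2.cvtColor(f["pixels"],cv2.COLOR_RGB2BGR))
a=cv2.imread("pics/top3.png")[160:300,300:480];b=cv2.imread("pics/side3.png")[230:370,200:380]
cv2.imwrite("pics/c3.png",cv2.resize(np.hstack([a,b]),None,fx=2.2,fy=2.2,interpolation=cv2.INTER_CUBIC))
```

```text
[ 450.53080982 -339.71553279   41.13020076] [-0.38567415  0.65080017 -1.40609323]
```

View pics/c3.png

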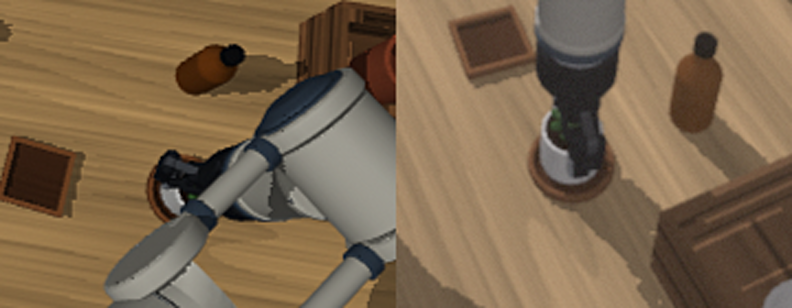

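The large pot hangs just above its tray and looks centred (side crop (570,165)). I'm lowering it gently.

Call:
{"method": "send_rows", "body": {
  "increments": [
    [[56, 0, 0, -2, 0], [56, 0, 0, -4, 0], [56, 0, 0, -5, 0], [56, 0, 0, -6, 0], [56, 0, 0, -7, 0]]
  ]
}}

```text
time_s: 12.45
ee_pos: [450.9, -341.2, 37.0]
eef_rot: [0.0, 0.116, 0.993, -0.0]
contact_force: [-0.5, 0.9, -2.0]
gripper_width: 60.5
grasp_force: 65.5
```

Call:
{"method": "send_rows", "body": {
  "increments": [
    [[56, 0, 0, -0.5, 0], [56, 0, 0, -1, 0], [56, 0, 0, -1.5, 0], [56, 0, 0, -1.5, 0], [56, 0, 0, -1.5, 0]]
  ]
}}

```text
time_s: 12.95
ee_pos: [450.8, -341.0, 35.3]
eef_rot: [-0.0, 0.116, 0.993, 0.0]
contact_force: [-0.5, -0.3, -2.2]
gripper_width: 60.4
grasp_force: 65.6
```

Call:
{"method": "send_rows", "body": {
  "increments": [
    [[56, 0, 0, -0.5, 0], [56, 0, 0, -1, 0], [56, 0, 0, -1.5, 0], [56, 0, 0, -1.5, 0], [56, 0, 0, -1.5, 0]]
  ]
}}

```text
time_s: 13.45
ee_pos: [450.9, -341.1, 35.2]
eef_rot: [0.0, 0.116, 0.993, -0.0]
contact_force: [-3.8, 3.0, 5.9]
gripper_width: 60.5
grasp_force: 66.3
```

Contact felt. I'm releasing, rising and crossing to the square pot at (442.5, 161).

Call:
{"method": "send_rows", "body": {
  "increments": [
    [[62, 0, 0, 0, 0], [66, 0, 0, 0, 0], [72, 0, 0, 0, 0], [80, 0, 0, 0, 0], [85, 0, 0, 0, 0]]
  ]
}}

```text
time_s: 13.95
ee_pos: [450.9, -341.0, 33.6]
eef_rot: [-0.0, 0.116, 0.993, 0.0]
contact_force: [0.4, -0.2, 0.6]
gripper_width: 84.7
grasp_force: 0.0
```

Call:
{"method": "send_rows", "body": {
  "increments": [
    [[85, 0, 0, 0, 0], [85, 0, 0, 15, 0], [85, 0, 0, 45, 0], [85, 0, 0, 80, 0], [85, 0, 0, 120, 0]]
  ]
}}

```text
time_s: 14.45
ee_pos: [450.4, -340.7, 155.3]
eef_rot: [-0.0, 0.116, 0.993, 0.0]
contact_force: [0.5, 0.2, -0.9]
gripper_width: 84.6
grasp_force: 0.0
```

Call:
{"method": "send_rows", "body": {
  "increments": [
    [[85, 0, 30, 0, 0], [85, -2, 70, 0, 0], [85, -2, 110, 0, 0], [85, -3, 150, 0, 0], [85, -4, 190, 0, 0]]
  ]
}}

```text
time_s: 14.95
ee_pos: [446.7, -149.7, 155.2]
eef_rot: [0.001, 0.116, 0.993, -0.0]
contact_force: [0.9, -0.1, 1.0]
gripper_width: 84.7
grasp_force: 0.0
```

Call:
{"method": "send_rows", "body": {
  "increments": [
    [[85, 0, 40, 0, 0], [85, -2, 80, 0, 0], [85, -2, 120, 0, 0], [85, -3, 160, 0, 0.1], [85, -4, 200, 0, 0.16]]
  ]
}}

```text
time_s: 15.45
ee_pos: [442.7, 50.5, 155.4]
eef_rot: [0.001, 0.104, 0.995, 0.0]
contact_force: [0.3, 0.5, 0.1]
gripper_width: 85.1
grasp_force: 0.0
```

Call:
{"method": "send_rows", "body": {
  "increments": [
    [[85, 0, 40, 0, 0], [85, 0, 80, 0, 0], [85, 0, 105, 0, 0], [85, 0, 112, 0, 0], [85, 0, 112, 0, 0]]
  ]
}}

```text
time_s: 15.95
ee_pos: [442.8, 161.5, 154.6]
eef_rot: [0.0, 0.104, 0.995, 0.0]
contact_force: [0.0, 0.1, 0.2]
gripper_width: 85.1
grasp_force: 0.0
```

Run:
```python
from h import *
print(read_state()["ee_pos"],read_state()["eef_rot"])
f,W=cloud("side")
for k,xy,z in(("small",(597,-8),53),("large",(450,-341),61),("square",(442,161),54)):
    p,r,c,rad=fit(W,xy,z); print(k,len(p),np.percentile(p[:,2],95),r,c,rad)
cv2.imwrite("pics/side4.png",cv2.cvtColor(f["pixels"],cv2.COLOR_RGB2BGR))
```

```text
[442.82261711 161.51452571 154.62186496] [4.03333448e-04 1.03603103e-01 9.94618638e-01 3.54985850e-06]
small 193 80.06376663269079 ((593.3244018554688, -12.273397445678711), (38.78897476196289, 41.774444580078125), 64.8647689819336) (593.0574951171875, -9.476174354553223) 22.347850799560547
large 580 85.91952344437266 ((449.41796875, -342.4700927734375), (61.61163330078125, 60.267852783203125), 80.49340057373047) (449.4881286621094, -342.6271667480469) 32.54989242553711
square 241 70.17082000647007 ((440.14849853515625, 159.58238220214844), (51.168155670166016, 51.643131256103516), 78.73806762695312) (440.724609375, 160.99859619140625) 33.99257278442383
```

View pics/side4.png

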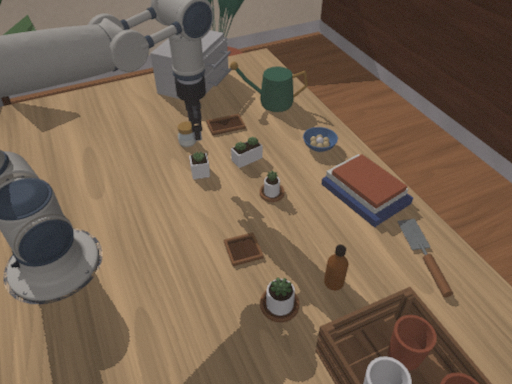

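Both round pots sit in their trays: large at (280,300), small at (272,187). The gripper is above the square pot at (200,165), so I'm picking it up.

Call:
{"method": "send_rows", "body": {
  "increments": [
    [[85, 0, 0, -30, 0], [85, 0, 0, -60, 0], [85, 0, 0, -80, 0], [85, 0, 0, -95, 0], [85, 0, 0, -95, 0]]
  ]
}}

```text
time_s: 16.5
ee_pos: [441.8, 159.5, 56.7]
eef_rot: [-0.002, 0.105, 0.994, -0.001]
contact_force: [0.5, -0.0, 0.5]
gripper_width: 84.7
grasp_force: 0.0
```

Call:
{"method": "send_rows", "body": {
  "increments": [
    [[85, 0, 0, -10, 0], [85, 0, 0, -20, 0], [85, 0, 0, -28, 0], [85, 0, 0, -32, 0], [85, 0, 0, -32, 0]]
  ]
}}

```text
time_s: 17.0
ee_pos: [442.4, 160.9, 26.0]
eef_rot: [-0.001, 0.104, 0.995, -0.0]
contact_force: [0.4, 0.3, -0.2]
gripper_width: 85.4
grasp_force: 0.0
```

Call:
{"method": "send_rows", "body": {
  "increments": [
    [[75, 0, 0, 0, 0], [65, 0, 0, 0, 0], [55, 0, 0, 0, 0], [46, 0, 0, 0, 0], [46, 0, 0, 0, 0]]
  ]
}}

```text
time_s: 17.5
ee_pos: [443.5, 161.3, 27.7]
eef_rot: [0.001, 0.105, 0.995, 0.0]
contact_force: [-0.6, 1.8, 4.5]
gripper_width: 51.5
grasp_force: 64.4
```

Call:
{"method": "send_rows", "body": {
  "increments": [
    [[46, 0, 0, 5, 0], [46, 0, 0, 20, 0], [46, 0, 0, 40, 0], [46, 0, 0, 60, 0], [46, 0, 0, 65, 0]]
  ]
}}

```text
time_s: 18.0
ee_pos: [443.9, 161.2, 94.8]
eef_rot: [0.002, 0.105, 0.995, 0.001]
contact_force: [-0.4, -0.2, -2.2]
gripper_width: 51.6
grasp_force: 63.7
```

Call:
{"method": "send_rows", "body": {
  "increments": [
    [[46, 0, -15, 5, 0], [46, 0, -40, 10, 0], [46, -1, -70, 10, 0], [46, -1, -105, 10, 0.2], [46, -1, -140, 10, 0.3]]
  ]
}}

```text
time_s: 18.5
ee_pos: [441.3, 19.9, 101.3]
eef_rot: [-0.0, 0.083, 0.997, -0.0]
contact_force: [0.7, -0.6, -3.6]
gripper_width: 51.2
grasp_force: 63.8
```

Call:
{"method": "send_rows", "body": {
  "increments": [
    [[46, 0, -35, 0, 0.1], [46, -1, -70, 0, 0.2], [46, -1, -105, 0, 0.3], [46, -2, -135, 0, 0.36], [46, -2, -160, 0, 0.36]]
  ]
}}

```text
time_s: 19.0
ee_pos: [439.1, -140.7, 101.2]
eef_rot: [-0.001, 0.059, 0.998, -0.0]
contact_force: [-0.1, 0.1, -2.9]
gripper_width: 51.6
grasp_force: 63.8
```

Call:
{"method": "send_rows", "body": {
  "increments": [
    [[46, 0, -15, 0, 0], [46, 0, -23, -5, 0], [46, 0, -23, -20, 0], [46, 0, -23, -35, 0], [46, 0, -23, -45, 0]]
  ]
}}

```text
time_s: 19.5
ee_pos: [438.9, -160.6, 53.9]
eef_rot: [-0.002, 0.058, 0.998, 0.001]
contact_force: [-0.0, -0.0, -2.7]
gripper_width: 51.1
grasp_force: 63.8
```

Run:
```python
from h import *
print(read_state()["ee_pos"],read_state()["eef_rot"])
for n in("top","side"):
    f=grab_frame(n); cv2.imwrite(f"pics/{n}5.png",cv2.cvtColor(f["pixels"],cv2.COLOR_RGB2BGR))
a=cv2.imread("pics/top5.png")[160:300,240:420];b=cv2.imread("pics/side5.png")[170:310,160:340]
cv2.imwrite("pics/c5.png",cv2.resize(np.hstack([a,b]),None,fx=2.2,fy=2.2,interpolation=cv2.INTER_CUBIC))
```

```text
[ 438.8769349  -160.55526      53.91529647] [-1.56201150e-03  5.79798892e-02  9.98316215e-01  7.91680426e-04]
```

View pics/c5.png

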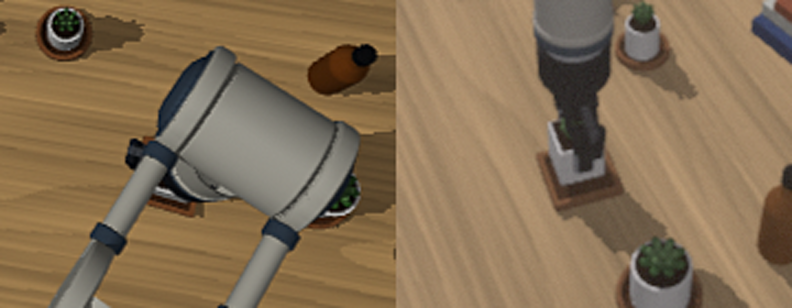

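The square pot is above its tray, with its sides parallel to the rim (side crop (578,165)). I'm lowering it.

Call:
{"method": "send_rows", "body": {
  "increments": [
    [[46, 0, 0, -5, 0], [46, 0, 0, -12, 0], [46, 0, 0, -17, 0], [46, 0, 0, -20, 0], [46, 0, 0, -21, 0]]
  ]
}}

```text
time_s: 20.1
ee_pos: [439.7, -162.0, 35.4]
eef_rot: [-0.0, 0.059, 0.998, 0.0]
contact_force: [-0.0, 0.7, -2.8]
gripper_width: 51.3
grasp_force: 63.8
```

Call:
{"method": "send_rows", "body": {
  "increments": [
    [[46, 0, 0, -0.5, 0], [46, 0, 0, -1, 0], [46, 0, 0, -2, 0], [46, 0, 0, -3, 0], [46, 0, 0, -3, 0]]
  ]
}}

```text
time_s: 20.6
ee_pos: [439.9, -162.1, 32.8]
eef_rot: [0.0, 0.059, 0.998, -0.0]
contact_force: [-0.9, -0.3, -3.0]
gripper_width: 51.5
grasp_force: 63.8
```

Call:
{"method": "send_rows", "body": {
  "increments": [
    [[46, 0, 0, -0.5, 0], [46, 0, 0, -1, 0], [46, 0, 0, -1, 0], [46, 0, 0, -1, 0], [46, 0, 0, -1, 0]]
  ]
}}

```text
time_s: 21.1
ee_pos: [439.9, -162.1, 32.7]
eef_rot: [0.0, 0.059, 0.998, -0.0]
contact_force: [-4.0, 0.5, 4.5]
gripper_width: 51.3
grasp_force: 64.7
```

Call:
{"method": "send_rows", "body": {
  "increments": [
    [[54, 0, 0, 0, 0], [58, 0, 0, 0, 0], [66, 0, 0, 0, 0], [76, 0, 0, 0, 0], [84, 0, 0, 0, 0]]
  ]
}}

```text
time_s: 21.6
ee_pos: [439.9, -162.0, 31.7]
eef_rot: [-0.0, 0.059, 0.998, -0.0]
contact_force: [0.3, 0.0, -0.2]
gripper_width: 83.6
grasp_force: 0.0
```

Call:
{"method": "send_rows", "body": {
  "increments": [
    [[85, 0, 0, 0, 0], [85, 0, 0, 15, 0], [85, 0, 0, 45, 0], [85, 0, 0, 80, 0], [85, 0, 0, 120, 0]]
  ]
}}

```text
time_s: 22.1
ee_pos: [439.3, -161.8, 153.4]
eef_rot: [-0.0, 0.059, 0.998, 0.0]
contact_force: [0.6, -1.5, -0.1]
gripper_width: 84.7
grasp_force: 0.0
```

Call:
{"method": "send_rows", "body": {
  "increments": [
    [[85, 12, 25, 0, 0.2], [85, 29, 60, 0, 0.5], [85, 46, 96, 0, 0.8], [85, 63, 132, 0, 1], [85, 80, 168, 0, 1.2]]
  ]
}}

```text
time_s: 22.6
ee_pos: [520.5, 7.4, 153.3]
eef_rot: [0.001, -0.026, 1.0, -0.0]
contact_force: [1.0, -0.7, 0.2]
gripper_width: 85.3
grasp_force: 0.0
```

Call:
{"method": "send_rows", "body": {
  "increments": [
    [[85, 17, 36, 0, 0.2], [85, 34, 72, 0, 0.5], [85, 51, 108, 0, 0.8], [85, 65, 138, 0, 0.85], [85, 74, 154, 0, 0.85]]
  ]
}}

```text
time_s: 23.1
ee_pos: [594.4, 162.7, 152.8]
eef_rot: [0.0, -0.086, 0.996, 0.0]
contact_force: [0.5, -0.4, -0.3]
gripper_width: 85.1
grasp_force: 0.0
```

Call:
{"method": "send_rows", "body": {
  "increments": [
    [[85, 0, 0, -15, 0], [85, 0, 0, -25, 0], [85, 0, 0, -30, 0], [85, 0, 0, -30, 0], [85, 0, 0, -30, 0]]
  ]
}}

```text
time_s: 23.6
ee_pos: [593.7, 159.1, 122.0]
eef_rot: [-0.0, -0.084, 0.996, -0.0]
contact_force: [0.3, 0.3, 0.3]
gripper_width: 85.0
grasp_force: 0.0
```

Run:
```python
from h import *
print(read_state()["ee_pos"],read_state()["eef_rot"])
for n in("top","side"):
    f,W=cloud(n); cv2.imwrite(f"pics/{n}6.png",cv2.cvtColor(f["pixels"],cv2.COLOR_RGB2BGR))
    for k,xy,z in(("square",(440,-162),59),("oblong",(594,160),50)):
        p,r,c,rad=fit(W,xy,z); print(n,k,len(p),np.percentile(p[:,2],95),r)
a=cv2.imread("pics/top6.png")[110:260,160:360];b=cv2.imread("pics/side6.png")[110:260,180:380]
cv2.imwrite("pics/c6.png",cv2.resize(np.hstack([a,b]),None,fx=2,fy=2,interpolation=cv2.INTER_CUBIC))
```

```text
[593.66541029 159.08158027 121.95368279] [-1.77784077e-05 -8.37998688e-02  9.96482604e-01 -4.75295041e-05]
top square 416 74.65059788446843 ((439.7998962402344, -163.8494873046875), (52.335784912109375, 51.6553955078125), 83.35358428955078)
top oblong 16 50.68880716578825 ((583.36962890625, 179.2178497314453), (31.404857635498047, 3.372969627380371), 11.793281555175781)
side square 377 74.98753380976315 ((438.01629638671875, -162.68641662597656), (54.759334564208984, 52.58985900878906), 84.60033416748047)
side oblong 359 71.67415173801794 ((592.5818481445312, 159.37680053710938), (89.1524887084961, 47.80859375), 8.864352226257324)
```

View pics/c6.png

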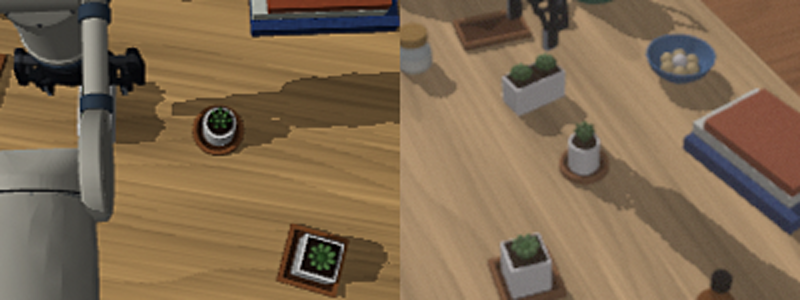

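The square pot sits squarely in its tray (top crop (320,258)). The gripper is above the oblong pot, so I'm picking it up.

Call:
{"method": "send_rows", "body": {
  "increments": [
    [[85, 0, 0, -25, 0], [85, 0, 0, -50, 0], [85, 0, 0, -70, 0], [85, 0, 0, -85, 0], [85, 0, 0, -97, 0]]
  ]
}}

```text
time_s: 24.2
ee_pos: [593.9, 159.8, 24.2]
eef_rot: [0.0, -0.084, 0.996, 0.0]
contact_force: [-0.1, 0.1, 0.6]
gripper_width: 85.2
grasp_force: 0.0
```

Call:
{"method": "send_rows", "body": {
  "increments": [
    [[75, 0, 0, 0, 0], [65, 0, 0, 0, 0], [55, 0, 0, 0, 0], [46, 0, 0, 0, 0], [40, 0, 0, 0, 0]]
  ]
}}

```text
time_s: 24.7
ee_pos: [594.7, 160.5, 26.6]
eef_rot: [0.001, -0.084, 0.996, 0.0]
contact_force: [-0.1, 0.9, 5.6]
gripper_width: 45.1
grasp_force: 63.6
```

Call:
{"method": "send_rows", "body": {
  "increments": [
    [[40, 0, 0, 0, 0], [40, 0, 0, 5, 0], [40, 0, 0, 20, 0], [40, 0, 0, 40, 0], [40, 0, 0, 60, 0]]
  ]
}}

```text
time_s: 25.2
ee_pos: [593.3, 159.7, 85.3]
eef_rot: [-0.001, -0.084, 0.996, -0.0]
contact_force: [-0.4, 0.1, -3.1]
gripper_width: 45.1
grasp_force: 62.6
```

Call:
{"method": "send_rows", "body": {
  "increments": [
    [[40, 0, 15, 5, -0.1], [40, 2, 40, 10, -0.4], [40, 4, 70, 15, -0.8], [40, 6, 100, 15, -1.2], [40, 8, 125, 15, -1.6]]
  ]
}}

```text
time_s: 25.7
ee_pos: [601.7, 286.3, 100.4]
eef_rot: [-0.0, 0.028, 1.0, -0.0]
contact_force: [0.2, -0.0, -2.7]
gripper_width: 45.1
grasp_force: 62.7
```

Call:
{"method": "send_rows", "body": {
  "increments": [
    [[40, 1, 25, 0, -0.2], [40, 1, 45, 0, -0.35], [40, 1, 60, 0, -0.35], [40, 1, 65, 0, -0.35], [40, 1, 65, 0, -0.35]]
  ]
}}

```text
time_s: 26.2
ee_pos: [602.7, 350.1, 99.6]
eef_rot: [-0.0, 0.051, 0.999, -0.0]
contact_force: [-0.7, 0.2, -3.5]
gripper_width: 45.0
grasp_force: 62.7
```

Call:
{"method": "send_rows", "body": {
  "increments": [
    [[40, 0, 0, -10, 0], [40, 0, 0, -25, 0], [40, 0, 0, -40, 0], [40, 0, 0, -50, 0], [40, 0, 0, -55, 0]]
  ]
}}

```text
time_s: 26.7
ee_pos: [601.8, 349.1, 41.8]
eef_rot: [-0.002, 0.052, 0.999, -0.001]
contact_force: [0.3, 0.0, -3.4]
gripper_width: 45.5
grasp_force: 62.7
```

Run:
```python
from h import *
print(read_state()["ee_pos"],read_state()["eef_rot"])
for n in("top","side"):
    f=grab_frame(n); cv2.imwrite(f"pics/{n}7.png",cv2.cvtColor(f["pixels"],cv2.COLOR_RGB2BGR))
a=cv2.imread("pics/top7.png")[80:230,40:240];b=cv2.imread("pics/side7.png")[50:200,130:330]
cv2.imwrite("pics/c7.png",cv2.resize(np.hstack([a,b]),None,fx=2,fy=2,interpolation=cv2.INTER_CUBIC))
```

```text
[601.83111985 349.07644595  41.76438944] [-1.67982932e-03  5.18354952e-02  9.98653726e-01 -9.97625242e-04]
```

View pics/c7.png

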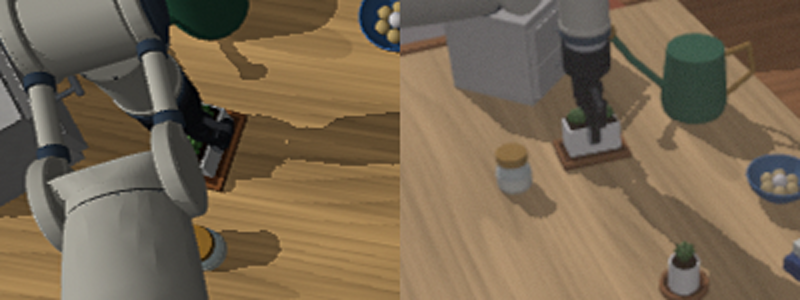

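The oblong pot is above its tray, aligned with it and clear of the toaster and candle. I'm lowering it.

Call:
{"method": "send_rows", "body": {
  "increments": [
    [[40, 0, 0, -2, 0], [40, 0, 0, -5, 0], [40, 0, 0, -8, 0], [40, 0, 0, -10, 0], [40, 0, 0, -11, 0]]
  ]
}}

```text
time_s: 27.3
ee_pos: [602.7, 350.0, 33.5]
eef_rot: [-0.0, 0.052, 0.999, -0.0]
contact_force: [0.4, 0.1, -3.7]
gripper_width: 45.2
grasp_force: 62.7
```

Call:
{"method": "send_rows", "body": {
  "increments": [
    [[40, 0, 0, -0.5, 0], [40, 0, 0, -1, 0], [40, 0, 0, -1.5, 0], [40, 0, 0, -2, 0], [40, 0, 0, -2, 0]]
  ]
}}

```text
time_s: 27.8
ee_pos: [602.8, 349.9, 31.7]
eef_rot: [-0.0, 0.052, 0.999, -0.0]
contact_force: [-0.4, -0.2, -3.4]
gripper_width: 45.1
grasp_force: 62.7
```

Call:
{"method": "send_rows", "body": {
  "increments": [
    [[40, 0, 0, -0.5, 0], [40, 0, 0, -1, 0], [40, 0, 0, -1, 0], [40, 0, 0, -1, 0], [40, 0, 0, -1, 0]]
  ]
}}

```text
time_s: 28.3
ee_pos: [603.0, 350.0, 31.6]
eef_rot: [0.0, 0.052, 0.999, 0.0]
contact_force: [-3.3, -1.1, 2.8]
gripper_width: 45.3
grasp_force: 63.3
```

Contact. I'm releasing, rising and backing away so the cameras can see.

Call:
{"method": "send_rows", "body": {
  "increments": [
    [[47, 0, 0, 0, 0], [52, 0, 0, 0, 0], [60, 0, 0, 0, 0], [70, 0, 0, 0, 0], [80, 0, 0, 0, 0]]
  ]
}}

```text
time_s: 28.8
ee_pos: [602.9, 350.0, 30.6]
eef_rot: [-0.0, 0.052, 0.999, -0.0]
contact_force: [0.0, 0.6, -0.6]
gripper_width: 79.8
grasp_force: 0.0
```

Call:
{"method": "send_rows", "body": {
  "increments": [
    [[80, 0, 0, 0, 0], [80, 0, 0, 15, 0], [80, 0, 0, 45, 0], [80, 0, 0, 85, 0], [80, 0, 0, 130, 0]]
  ]
}}

```text
time_s: 29.3
ee_pos: [602.3, 349.7, 162.1]
eef_rot: [-0.001, 0.052, 0.999, -0.0]
contact_force: [1.0, 1.0, -0.0]
gripper_width: 79.9
grasp_force: 0.0
```

Call:
{"method": "send_rows", "body": {
  "increments": [
    [[80, -20, -35, 10, 0], [80, -40, -70, 20, 0], [80, -60, -110, 30, 0], [80, -80, -150, 30, 0], [80, -100, -190, 30, 0]]
  ]
}}

```text
time_s: 29.8
ee_pos: [502.1, 158.7, 192.9]
eef_rot: [0.001, 0.051, 0.999, 0.0]
contact_force: [0.6, -0.1, 0.2]
gripper_width: 79.9
grasp_force: 0.0
```

Call:
{"method": "send_rows", "body": {
  "increments": [
    [[80, 0, -40, 0, 0], [80, 0, -80, 0, 0], [80, 0, -100, 0, 0], [80, 0, -100, 0, 0], [80, 0, -100, 0, 0]]
  ]
}}

```text
time_s: 30.3
ee_pos: [503.0, 60.0, 191.9]
eef_rot: [0.001, 0.052, 0.999, 0.0]
contact_force: [-0.8, 0.9, 0.3]
gripper_width: 80.3
grasp_force: 0.0
```

Run:
```python
from h import *
print(read_state()["ee_pos"])
for n in("top","side"):
    f,W=cloud(n); cv2.imwrite(f"pics/{n}8.png",cv2.cvtColor(f["pixels"],cv2.COLOR_RGB2BGR))
    for k,xy,z in(("oblong",(603,350),55),("candle",(457,318),65),("mister",(595,-342),130),("large",(450,-341),61),("small",(597,-8),53)):
        p,r,c,rad=fit(W,xy,z); print(n,k,len(p),np.percentile(p[:,2],95).round(),np.round(r[0],1),np.round(r[1],1),round(r[2],1))
a=cv2.imread("pics/top8.png")[100:280,90:420];b=cv2.imread("pics/side8.png")[80:340,170:370]
b=cv2.resize(b,(int(200*180/260*1.4),int(180*1.4))); a=cv2.resize(a,(462,252))
cv2.imwrite("pics/c8.png",np.hstack([a,b]))
```

```text
[502.97799719  59.97161865 191.94997287]
top oblong 537 76.0 [605.  347.6] [47.1 88.4] 84.0
top candle 289 66.0 [458.1 318.8] [48.  48.8] 10.3
top mister 75 131.0 [ 596.  -342.1] [21.4 21.6] 35.5
top large 485 86.0 [ 451.2 -342.3] [60.2 60.7] 32.6
top small 180 79.0 [595.8 -12.3] [41.4 35. ] 9.0
side oblong 73 76.0 [567.2 351.6] [49.9 18.5] 86.2
side candle 140 68.0 [453.3 318.3] [45.9 50.9] 8.6
side mister 84 132.0 [ 594.8 -342.2] [21.3 21.2] 15.8
side large 574 86.0 [ 449.4 -342.1] [61.4 61.2] 48.0
side small 193 80.0 [591.4 -11.8] [38.8 43.5] 49.2Traceback (most recent call last):
  File "<stdin>", line 9, in <module>
    return _nx.concatenate(arrs, 1, dtype=dtype, casting=casting)
           ~~~~~~~~~~~~~~~^^^^^^^^^^^^^^^^^^^^^^^^^^^^^^^^^^^^^^^
ValueError: all the input array dimensions except for the concatenation axis must match exactly, but along dimension 0, the array at index 0 has size 252 and the array at index 1 has size 251
```

Run:
```python
import cv2,numpy as np
a=cv2.imread("pics/top8.png")[100:280,90:420];b=cv2.imread("pics/side8.png")[80:340,170:370]
cv2.imwrite("pics/c8.png",np.hstack([cv2.resize(a,(500,273)),cv2.resize(b,(210,273))]))
```

```text
(no output)
```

View pics/c8.png

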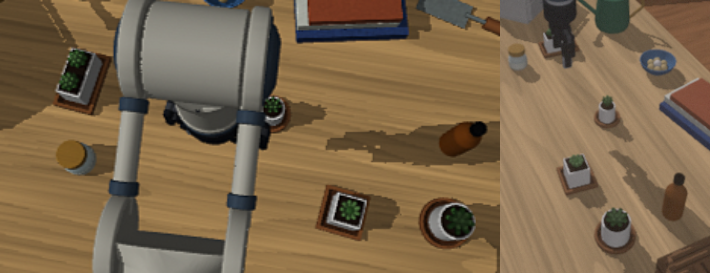

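All four pots stand upright in their own trays: oblong (82,78), small (272,110), square (345,210) and large (452,222). The mister and candle have not moved, so I'm handing the job in.

```bash
python3 -c "
from bench import *
print(job_done())"
```

```text
the job is handed in; nothing more can be done
None
```

All four pots are upright in their matching trays and let go, the mister and candle are where they started, and the job was handed in at about 30 s of the 109 s allowed (no verdict was returned).

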